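Hook a stray T-nut out of the slot of a T-slotted plate

ROBOT

A 6-joint arm with a two-finger parallel gripper is mounted at the origin on the work surface. World frame = base frame: x ahead of the robot, y to its left, z up, the work surface at z = 0. Lengths are in m, angles in rad, forces in N, time in s.
With the tool pointing down it reaches from about 0.25 to 0.725 m from the base axis. Payload 4 kg.
Tool frame: the origin (TCP) lies at the very end of the fingers, on their centre line; the grasp point (between the pads) lies 19 mm behind it; z points along the fingers, y is the direction in which the jaws open and shut (so a half turn about z gives the same grasp; the last joint's range is limited). The gripper opens to 85 mm and grips with 20 to 120 N. Pads are 22 mm wide; open, the fingers measure 114 mm over their backs; the gripper's body (76 mm by 85 mm) begins 54 mm behind the grasp point. The pads swing forward as they close: fully open they stand 13 mm farther back than shut.
Start: joints at [1.134, 0.241, 0.005, 1.335, 0, 1.571], TCP at [0.212, 0.453, 0.231] pointing down, gripper open.
Joint ranges: [-2.72, 2.72], [-1.05, 1.87], [-1.09, 1.28], [-1.99, 2.15], [-1.42, 1.44], [-3.14, 3.14]. Speed limits (rad/s): [2.79, 2.79, 3.14, 3.14, 3.14, 3.14].

INTERFACE

Orientations are given as a rotation vector (axis times angle).
In Python, from station import telemetry, imaging, arm, recognise, tip_of gives the robot as it stands. The module is installed in compiled form; this text tells all that it offers.
- The arm moves only by the shell command python3 -m jog 'ROWS' [FORCE]. ROWS is JSON, a list of rows, each an object with "jaw": the opening, from 0 (shut) to 1 (fully open); "travel": the shift along the tool's x, y, z normalised to -1 to 1, where 1 is 0.1 m, a list of three; "angular": the turn, a rotation vector about the tool's x, y, z normalised to -1 to 1, where 1 is 30 degrees, a list of three. In form: [{"jaw": jaw, "travel": [tx, ty, tz], "angular": [rx, ry, rz]}, ...]. A call has 1 to 10 rows; each row shifts and turns the pose as measured when the row begins, along the tool's axes as they then stand; what a row does not reach is not made up. A row lasts 1/8 s, in which the tool goes at most 62.5 mm and 10.7 degrees, less where a joint would pass 70% of its speed; a pose out of reach is approached as far as the arm can. A call with a number of a shift or a turn outside -1 to 1 is refused whole. A call with a gripper value outside its range is refused whole. The fingers move at their own pace and stop on an object; FORCE is the grip in N (left out, the last holds). Time passes only in rows, so rows that do not move let the fingers close. It gives the time, the measured TCP pose, the force and the opening at its end, in the units of the state.
- telemetry.sense(): the state, without advancing time (a new reading comes with each control period).
- imaging.get_image(name): name is "scene" or "top" or "wrist"; returns (picture, depth): 400x640x3 uint8, blue, green, red; 400x640 float32, m along the optical axis (not along the pixel's ray), 0 where there is no reading.
- imaging.calibration(name): a dict with "intrinsics" (3x3 intrinsics, pixels), "rvec" (rotation vector, rad) and "tvec" (3), from world to camera coordinates, as OpenCV has them. Camera axes: x right, y down, z forward; pixel columns grow to the right and rows downward; lengths in m; the calibration is good to about 2 mm. A picture is of the moment at which its call begins: read the wrist's pose just before it. calibration takes no time and is no camera call; for the wrist camera it gives the pose at the moment of the call.
- arm.close_job(): hands the job in, once; it reports no verdict.
Trained networks look in the newest picture that a camera, given by its name, has taken for a name from the list of things; names that differ only in an ending like _2 or _b are one class to them, and where a whole thing is asked for, a point or a joint stands for the part that bears it (a point fixed in the world has none). Each returns a list of dicts, best first, with "conf" (0 to 1); they miss things now and then, are a little off and sometimes report something else, mostly with a low value. They report only what shows in the picture. A call takes as long as a camera call. They do not tell look-alikes from the thing itself.
- recognise(name, camera): "point" ([column, row] in pixels, amid what is visible of it).
- tip_of(name, camera): "point" ([column, row] in pixels: a listed point, or the origin of a listed thing).
The state is a dict: "time_s": time; "joints": joint angles; "qd": joint speeds; "joint_efforts": joint torques, N m; "position": TCP position; "tool_rot": TCP orientation; "ft_force": force on the tool from outside, world axes, zero at the start; "wrist_torque": the same for the moment, N m; "width": finger opening in m.
Only numpy, scipy, OpenCV 4.12 (cv2) and the standard library are available. Lean on these libraries where they do the work, as an engineer would, in place of code of your own. Each camera call takes 0.05 s, during which the arm holds its last target.

TASK

A loose brass-coloured T-nut is stuck down inside one of the three T-slots of the steel clamping plate, where fingers cannot get at it. Take the blue-handled hooked pick from its orange rest, reach the hook down into that slot and drag the nut along it until it is fully out and lying flat in the open trough at the end of the plate, then lay the pick back in its rest. Move the nut only with the pick, never with the gripper, and leave the two T-bolts in the other slots and the tools on the bench where they are.

Things in the scene. Friction and masses are not known exactly. Their poses are not given: they have to be found in the camera images.
- plate: Steel clamping plate fixed to the bench, 248 x 140 mm, three T-slots along its x. Origin: on the bench, on the middle slot's centre line; z up; +x points away from the trough. Slotted top: x -50 to +120 mm, 46 mm above the bench. Slot centre lines: y -45, 0, +45 mm. Slots are shut at x +120 by an end plate 40 mm high and open at x -50 into the trough.
- slot_floor (a point): Floor of the middle slot at its trough end (plate x -50, y 0, 16 mm above the bench; same height in every slot). A slot's mouth is 19 mm wide from the top face (46 mm) down to 28.5 mm above the bench; below that an undercut 31 mm wide reaches the floor. Axes as the plate's.
- trough (a point): Middle of the trough's floor (plate x -80, y 0, 12 mm above the bench: a 4 mm step down from the slot floors). The trough is open above, inside it measures x -110 to -50 and y -62 to +62 mm, and its rim is 36 mm above the bench. Axes as the plate's.
- tnut: Loose brass-coloured T-nut, about 80 g, in any one of the slots: base 28 x 28 x 10 mm, neck 28 (x) x 17 mm up to 20 mm, 12 mm hole down through its middle. Origin: centre of its underside; z up, x as the plate's. The slot's lips stop it being lifted; it slides with 1 mm play each side. At the start over 45 mm of free slot lies between it and the end plate.
- pick: Hooked pick, about 150 g: blue handle 130 x 20 x 20 mm along x, origin at the handle's centre. A 7 mm steel rod goes on along +x on the handle's axis to x 155 mm and there turns straight down (-z) as the hook leg, tip 62 mm below the axis. Centre of mass about 15 mm ahead of the origin. It lies in the rest, level, x as the rest's x, leg hanging clear of the bench.
- pick_tip (a point): Lower tip of the pick's hook leg (x 155, y 0, z -62 mm in the pick's frame).
- rest: Orange plastic rest fixed to the bench: base 130 x 66 x 10 mm, two saddles 8 mm thick, 52 mm wide at x -47 and +47 mm that carry the handle near its ends, free space between them. Saddle floor 64 mm above the bench, about 23 mm wide; cheeks flare to about 34 mm at their tops, 82 mm above the bench. Origin: centre of its underside, z up, x along the handle.
- rest_seat (a point): Where the centre of the pick's handle (its origin) is when it lies in the rest: 74 mm above the bench, middle of the rest. Axes as the rest's.
- tbolt1: T-bolt standing loose in another slot, to be left alone: square base 28 mm, threaded shank 15 mm thick, top 76 mm above its underside (92 mm above the bench). Origin: centre of its underside, on the slot floor.
- tbolt2: A second T-bolt like the first, in the remaining slot, to be left alone.
- facemill: Face mill head standing in an orange ring cup, 86 mm across, 101 mm tall; to be left alone. Origin: centre of its underside.
- collet: Small steel collet standing on the bench, 33 mm across, 40 mm tall; to be left alone. Origin: centre of its underside.
Mind the look-alikes: they are no part of the job. Several things have the shape of the pick; the one meant has the colours described above.

How it is judged:
On the way, in this order (a step that is already met when the one before it is completed fails the run):
1. the hook's tip is down in the slot at the nut (below the plate's top face, within 45 mm of the nut's middle) (z of pick_tip in the frame of plate below 0.036 m and x of pick_tip in the frame of plate above -0.05 m and horizontal distance between pick_tip and tnut below 0.045 m), for 0.1 s.
2. the nut is out of its slot, lying in the trough (x of tnut in the frame of plate between -0.112 and -0.064 m and y of tnut in the frame of plate between -0.064 and 0.064 m and z of tnut in the frame of plate below 0.016 m and angle between tnut's own z axis and vertical below 0.2 rad), for 0.2 s.
At the end, for the whole second after the job is handed in: T-nut flat in the trough (tilt under 0.2 rad), its middle 14 to 62 mm beyond the slot ends; pick level in its rest, handle centre within 25 mm of the seat, axis within 0.15 rad of the rest's (either way round); both still; T-bolts, face mill and collet within 20 mm of their starts (all of step 2 and distance between pick and rest_seat below 0.025 m and angle between the x axis of pick and the x axis of rest, either way round below 0.15 rad and angle between pick's own z axis and vertical below 0.2 rad and z of pick in the frame of rest below 0.08 m and linear speed of each of tnut, pick below 0.02 m/s and distance of each of tbolt1, tbolt2, facemill, collet from where it was at the start of the episode below 0.02 m); the robot touches nothing.
It fails at once if the gripper or arm touches the nut (contact force between any of the fingers, the arm and tnut above 0.5 N).
It fails at once if the first T-bolt is pushed more than 20 mm from its place or tipped (distance of tbolt1 from where it was at the start of the episode above 0.02 m or angle between tbolt1's own z axis and vertical above 0.5 rad).
It fails at once if the second T-bolt is pushed more than 20 mm from its place or tipped (distance of tbolt2 from where it was at the start of the episode above 0.02 m or angle between tbolt2's own z axis and vertical above 0.5 rad).
It fails at once if the face mill is pushed more than 20 mm from its place or tipped (distance of facemill from where it was at the start of the episode above 0.02 m or angle between facemill's own z axis and vertical above 0.5 rad).
It fails at once if the collet is pushed more than 20 mm from its place or tipped (distance of collet from where it was at the start of the episode above 0.02 m or angle between collet's own z axis and vertical above 0.5 rad).
It also fails if it takes over 58 s, if anything falls off the work surface, if the arm or the gripper's body presses on something with over 40 N, if the wrist force passes 120 N, or if a joint passes its speed limit or range.

## Working session

There is one attempt and no reset: what is moved stays moved. The work goes in short steps, Python scripts to look and compute and a shell command to move; the robot and the scene stay as the last step left them, time stands still between calls to the robot, and variables do not carry over. Pictures are saved under pics/ and viewed, and the job is handed in when it is done.

```bash
mkdir -p pics; ls
python3 - <<'E'
from station import telemetry, imaging, arm, recognise, tip_of
import cv2,numpy as np
s=telemetry.sense(); print(s)
for c in ["scene","top"]:
    im,d=imaging.get_image(c); cv2.imwrite(f"pics/{c}0.png",im); np.save(f"pics/{c}0.npy",d)
    k=imaging.calibration(c); print(c,k)
    for n in ["plate","tnut","pick","rest","tbolt1","facemill","collet"]:
        print(n,[(np.round(r["point"]).tolist(),round(r["conf"],2)) for r in recognise(n,c)][:5])
print(telemetry.sense()["time_s"])
E
```

```text
pics
{'time_s': 0.0, 'joints': array([ 1.13397195e+00,  2.41412954e-01,  3.70726217e-03,  1.33519235e+00,
       -1.77552398e-05,  1.57082660e+00]), 'qd': array([-0.0015219 ,  0.0008279 , -0.00043097,  0.00151112, -0.00081181,
        0.00034997]), 'joint_efforts': array([ 1.24509417e-03, -3.72315538e+01,  2.52409065e+01,  1.69457286e-02,
       -1.54768350e-04, -2.11934470e-06]), 'position': array([0.2112672 , 0.45246981, 0.23040649]), 'tool_rot': array([-0.6806708 , -3.06651743,  0.00322854]), 'ft_force': array([0.36136867, 0.01143773, 0.06605399]), 'wrist_torque': array([ 0.01503683, -0.00605902,  0.03334783]), 'width': 0.08528045360140908}
scene {'intrinsics': array([[396.65492062,   0.        , 319.27298367],
       [  0.        , 396.65492062, 197.41687004],
       [  0.        ,   0.        ,   1.        ]]), 'rvec': array([ 2.16499755,  0.82990433, -0.37269003]), 'tvec': array([-0.36592075, -0.12008976,  1.31680602])}
plate [([331.0, 239.0], 0.97)]
tnut [([344.0, 223.0], 0.55)]
pick [([341.0, 151.0], 0.84), ([371.0, 128.0], 0.74), ([382.0, 156.0], 0.71)]
rest [([382.0, 174.0], 0.62), ([332.0, 240.0], 0.57), ([339.0, 232.0], 0.16)]
tbolt1 [([381.0, 174.0], 0.68), ([178.0, 318.0], 0.52)]
facemill [([211.0, 352.0], 0.64)]
collet [([178.0, 318.0], 0.5)]
top {'intrinsics': array([[468.24545288,   0.        , 313.47853679],
       [  0.        , 468.24545288, 191.70347547],
       [  0.        ,   0.        ,   1.        ]]), 'rvec': array([ 2.07643117, -2.14291733,  0.2212294 ]), 'tvec': array([0.06169895, 0.46360117, 1.61439415])}
plate [([321.0, 177.0], 0.81)]
tnut []
pick [([242.0, 241.0], 0.78), ([243.0, 192.0], 0.54), ([194.0, 252.0], 0.43)]
rest [([442.0, 194.0], 0.56)]
tbolt1 [([327.0, 159.0], 0.48), ([325.0, 187.0], 0.47), ([438.0, 164.0], 0.23)]
facemill [([436.0, 164.0], 0.62), ([236.0, 189.0], 0.32)]
collet [([442.0, 193.0], 0.47)]
0.8
```

View pics/scene0.png

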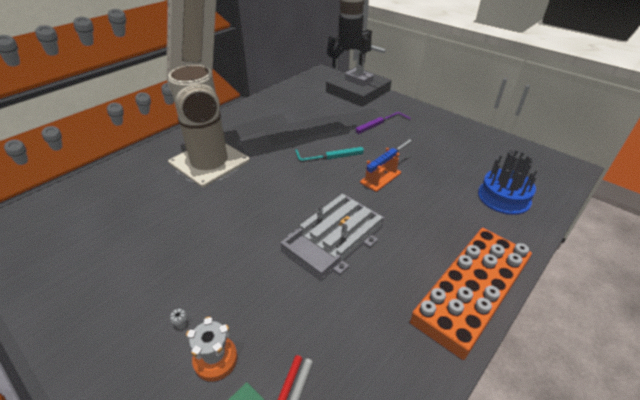

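View pics/top0.png

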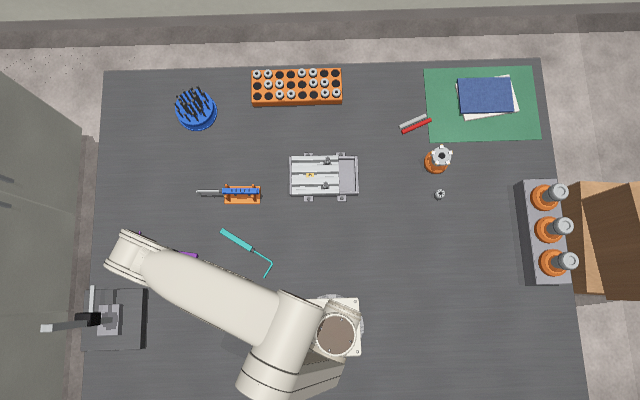

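Run:
```python
import cv2
im=cv2.imread("pics/top0.png")
cv2.imwrite("pics/top0c.png",cv2.resize(im[120:290,160:390],None,fx=3.4,fy=3.4,interpolation=cv2.INTER_CUBIC))
im=cv2.imread("pics/scene0.png")
cv2.imwrite("pics/scene0c.png",cv2.resize(im[100:290,270:450],None,fx=3.1,fy=3.1,interpolation=cv2.INTER_CUBIC))
```

```text
(no output)
```

View pics/top0c.png

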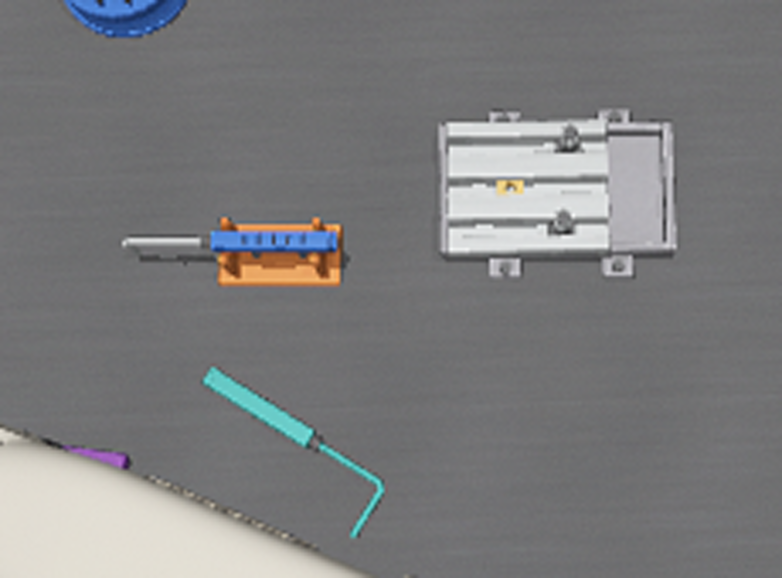

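View pics/scene0c.png

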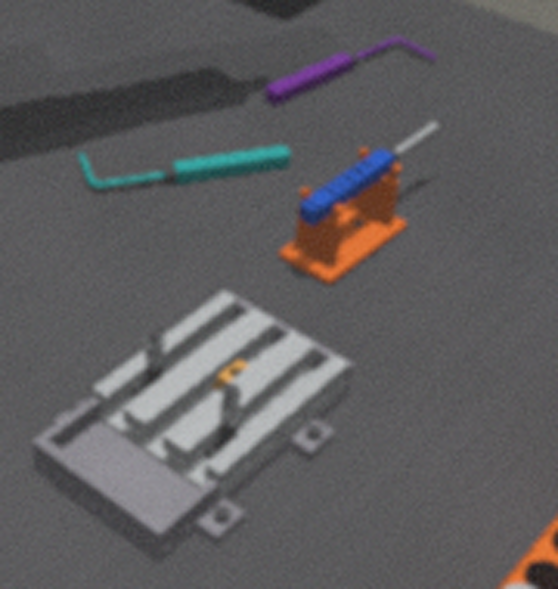

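The three pick-shaped things in the top view are blue in the orange rest (240,191), teal on the bench (245,245), and purple partly under the arm (185,253). The blue one in the rest is the one I want, and the crop confirms it. The nut, with its yellow top, is in the middle slot at (310,175). The T-bolts are at (327,160) and (325,186).

```bash
cat > h.py <<'E'
from station import telemetry, imaging, arm, recognise, tip_of
import cv2,numpy as np
from scipy.spatial.transform import Rotation as R
def cal(c):
    k=imaging.calibration(c); return k["intrinsics"],R.from_rotvec(np.ravel(k["rvec"])).as_matrix(),np.ravel(k["tvec"])
def cloud(d,K):
    K,Rm,t=K; v,u=np.mgrid[:d.shape[0],:d.shape[1]]
    p=np.stack([(u-K[0,2])/K[0,0]*d,(v-K[1,2])/K[1,1]*d,d],-1)
    return (p-t)@Rm
def atz(px,z,K):
    K,Rm,t=K; r=Rm.T@np.array([(px[0]-K[0,2])/K[0,0],(px[1]-K[1,2])/K[1,1],1]); o=-Rm.T@t
    return o+r*(z-o[2])/r[2]
def proj(P,K):
    K,Rm,t=K; q=np.atleast_2d(P)@Rm.T+t; return (q@K.T)[:,:2]/q[:,2:]
def rect(xy): 
    c,s,a=cv2.minAreaRect(xy.astype(np.float32)*1000); return np.round(c,1),np.round(s,1),round(a,2)
E
python3 - <<'E'
from h import *
im=cv2.imread("pics/top0.png"); d=np.load("pics/top0.npy"); K=cal("top"); P=cloud(d,K)
hsv=cv2.cvtColor(im,cv2.COLOR_BGR2HSV)
print("bench z",np.median(P[300:330,450:500,2]))
u=np.zeros(d.shape,bool)
def m(r0,r1,c0,c1):
    k=u.copy();k[r0:r1,c0:c1]=1;return k
box=m(140,210,280,370)
top=box&(abs(P[...,2]-.046)<.006); print("plate top",rect(P[top][:,:2]),np.median(P[top][:,2]))
al=box&(P[...,2]>.025)&(P[...,2]<.06); print("plate all",rect(P[al][:,:2]))
nut=box&(hsv[...,0]>12)&(hsv[...,0]<35)&(hsv[...,1]>90); print("nut",P[nut].mean(0),nut.sum())
bo=box&(P[...,2]>.065); print("bolts",P[bo].round(3).tolist())
bl=m(170,215,190,275)&(hsv[...,0]>100)&(hsv[...,0]<125)&(hsv[...,1]>120); print("blue",rect(P[bl&(P[...,2]>.07)][:,:2]),P[bl].mean(0),bl.sum())
rod=m(180,200,190,219)&(P[...,2]>.05); print("rod",P[rod].mean(0),P[rod].min(0),P[rod].max(0))
og=m(170,215,190,275)&(hsv[...,0]<15)&(hsv[...,1]>130); 
b=og&(P[...,2]<.02);print("rest base",rect(P[b][:,:2]),b.sum(),np.median(P[b][:,2]))
for n in ["slot_floor","trough","tnut","pick","pick_tip","rest_seat","tbolt1","plate","rest"]:
    for c in ["top","scene"]:
        if n=="slot_floor" : imaging.get_image(c)
        z=dict(slot_floor=.016,trough=.012,tnut=.016,pick=.074,pick_tip=.012,rest_seat=.074,tbolt1=.016).get(n,0)
        print(n,c,[(np.round(r["point"]).tolist(),round(r["conf"],2),atz(r["point"],z,cal(c))[:2].round(3).tolist()) for r in tip_of(n,c)][:3])
E
```

```text
bench z 0.0009853170963757645
plate top (array([530.1,   9.8]), array([247.4, 143. ]), 90.0) 0.04615999504945176
plate all (array([529.9,   9.7]), array([249.4, 168.4]), 88.13)
nut [0.53333942 0.05878623 0.03563107] 24
bolts [[0.118, 0.05, 1.676], [0.118, 0.05, 1.676], [0.118, 0.05, 1.676], [0.118, 0.05, 1.676], [0.118, 0.05, 1.676], [0.118, 0.05, 1.676], [0.118, 0.05, 1.676], [0.118, 0.05, 1.676], [0.118, 0.05, 1.676], [0.118, 0.05, 1.676], [0.581, -0.001, 0.088], [0.58, -0.004, 0.09], [0.58, -0.008, 0.09], [0.576, -0.001, 0.092], [0.575, -0.004, 0.094], [0.576, -0.008, 0.09], [0.575, -0.011, 0.092], [0.577, 0.003, 0.077], [0.57, -0.0, 0.098], [0.57, -0.004, 0.099], [0.571, -0.007, 0.096], [0.57, -0.011, 0.097], [0.573, 0.003, 0.077], [0.568, -0.0, 0.092], [0.569, -0.004, 0.088], [0.568, -0.007, 0.092], [0.57, -0.011, 0.085], [0.57, -0.001, 0.073], [0.567, -0.004, 0.082], [0.569, -0.008, 0.075], [0.57, -0.011, 0.072], [0.568, -0.004, 0.069], [0.566, -0.008, 0.073], [0.118, 0.05, 1.676], [0.118, 0.05, 1.676], [0.118, 0.05, 1.676], [0.118, 0.05, 1.676], [0.118, 0.05, 1.676], [0.118, 0
[... 1874 characters left out ...]
 0.32, [0.523, -0.007])]
pick_tip scene [([295.0, 147.0], 0.81, [0.165, 0.239]), ([414.0, 120.0], 0.8, [0.371, 0.673]), ([409.0, 155.0], 0.66, [0.48, 0.46])]
rest_seat top [([236.0, 188.0], 0.83, [0.483, 0.319])]
rest_seat scene [([382.0, 156.0], 0.72, [0.464, 0.317])]
tbolt1 top [([326.0, 161.0], 0.62, [0.585, -0.004]), ([324.0, 187.0], 0.58, [0.487, 0.008])]
tbolt1 scene [([320.0, 231.0], 0.66, [0.497, -0.002]), ([341.0, 243.0], 0.5, [0.568, -0.0])]
plate top [([325.0, 178.0], 0.59, [0.527, 0.002])]
plate scene [([332.0, 239.0], 0.6, [0.53, 0.007])]
rest top [([241.0, 194.0], 0.73, [0.475, 0.312]), ([433.0, 164.0], 0.26, [0.565, -0.399])]
rest scene [([377.0, 178.0], 0.74, [0.465, 0.302])]
```

```bash
cat >> h.py <<'E'
def plan(p,yaw,s=None):
    """remaining shift in tool axes (units 0.1 m) and turn (units 30deg) to a tool-down pose with tool x at yaw deg"""
    s=s or telemetry.sense(); T=R.from_rotvec(s["tool_rot"]).as_matrix()
    a=np.radians(yaw); x=np.array([np.cos(a),np.sin(a),0]); z=np.array([0,0,-1.]); G=np.stack([x,np.cross(z,x),z],1)
    print("t",s["time_s"],"pos",s["position"].round(4),"yaw",np.degrees(np.arctan2(T[1,0],T[0,0])).round(2),"z axis",T[:,2].round(4),"F",s["ft_force"].round(1),"w",round(s["width"],4))
    print("travel",(T.T@(np.array(p)-s["position"])*10).round(3),"angular",np.degrees(R.from_matrix(T.T@G).as_rotvec()/30).round(3))
E
python3 -m jog '[{"jaw":1,"travel":[0,0,0],"angular":[0,0,0.35]},{"jaw":1,"travel":[0,0,0],"angular":[0,0,0.35]},{"jaw":1,"travel":[0,0,0],"angular":[0,0,0.35]},{"jaw":1,"travel":[0,0,0],"angular":[0,0,0.35]},{"jaw":1,"travel":[0,0,0],"angular":[0,0,0.35]},{"jaw":1,"travel":[0,0,0],"angular":[0,0,0.35]},{"jaw":1,"travel":[0,0,0],"angular":[0,0,0.12]}]'
python3 -c "
from h import *
plan([.45,.30,.26],88)"
```

```text
time_s: 2.68
position: [0.2115, 0.453, 0.2313]
tool_rot: [2.286, 2.155, -0.0]
ft_force: [-0.0, -0.6, -0.1]
width: 0.0852
t 2.675 pos [0.2115 0.453  0.2313] yaw 86.63 z axis [ 0.e+00 -1.e-04 -1.e+00] F [-0.  -0.6 -0.1] w 0.0852
travel [-1.388  2.471 -0.287] angular [ 0.     0.    -0.046]
```

```bash
python3 -m jog '[{"jaw":1,"travel":[-0.28,0.49,-0.06],"angular":[0,0,-0.046]},{"jaw":1,"travel":[-0.28,0.49,-0.06],"angular":[0,0,0]},{"jaw":1,"travel":[-0.28,0.49,-0.06],"angular":[0,0,0]},{"jaw":1,"travel":[-0.28,0.49,-0.06],"angular":[0,0,0]},{"jaw":1,"travel":[-0.28,0.49,-0.06],"angular":[0,0,0]},{"jaw":1,"travel":[0,0,0],"angular":[0,0,0]}]'
python3 - <<'E'
from h import *
plan([.45,.30,.26],88)
im,d=imaging.get_image("wrist"); K=cal("wrist"); cv2.imwrite("pics/w1.png",im); np.save("pics/w1.npy",d)
import pickle; pickle.dump(K,open("pics/w1.k","wb"))
print(K, -K[1].T@K[2])
E
```

```text
time_s: 3.42
position: [0.458, 0.3014, 0.2619]
tool_rot: [-2.253, -2.189, -0.004]
ft_force: [-1.1, -0.3, 1.0]
width: 0.0853
t 3.425 pos [0.458  0.3014 0.2619] yaw 88.34 z axis [ 0.0016  0.0016 -1.    ] F [-1.1 -0.3  1. ] w 0.0853
travel [-0.017 -0.079  0.018] angular [ 0.003 -0.003  0.011]
(array([[290.51651635,   0.        , 316.0897212 ],
       [  0.        , 290.51651635, 200.69916909],
       [  0.        ,   0.        ,   1.        ]]), array([[ 9.99655033e-01, -2.62486807e-02,  9.06515515e-04],
       [-2.53491035e-02, -9.55213370e-01,  2.94830189e-01],
       [-6.87298775e-03, -2.94751462e-01, -9.55549234e-01]]), array([-0.44856338,  0.25403899,  0.50132007])) [0.45829387 0.37865207 0.40454427]
```

View pics/w1.png

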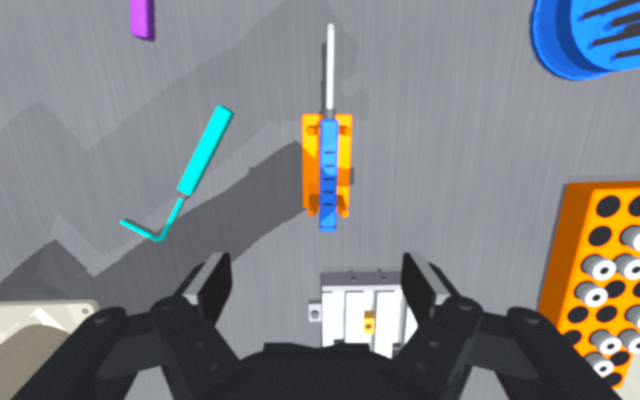

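The wrist picture shows the blue pick in its orange rest at (328,172), with the rod running up to (331,27). The nut is at (369,322) in the middle slot, and the teal and purple look-alikes are on the left.

Run:
```python
from h import *
import pickle
im=cv2.imread("pics/w1.png"); d=np.load("pics/w1.npy"); K=pickle.load(open("pics/w1.k","rb")); P=cloud(d,K)
hsv=cv2.cvtColor(im,cv2.COLOR_BGR2HSV); Z=P[...,2]
box=np.zeros(d.shape,bool); box[10:240,290:365]=1
bl=box&(hsv[...,0]>100)&(hsv[...,0]<125)&(hsv[...,1]>120)&(Z>.076)
print("blue",rect(P[bl][:,:2]),np.median(Z[bl]),bl.sum())
og=box&(hsv[...,0]<22)&(hsv[...,1]>130)
b=og&(Z<.02)&(Z>.003);print("base",rect(P[b][:,:2]),np.median(Z[b]))
r=box&(Z>.06)&(np.mgrid[:400,:640][0]<105)&(Z<.1);print("rod",rect(P[r][:,:2]),np.median(Z[r]),r.sum())
pts=P[r][:,:2]; vx=cv2.fitLine((pts*1000).astype(np.float32),cv2.DIST_L2,0,.01,.01).ravel(); print(vx, np.degrees(np.arctan2(vx[1],vx[0])))
pl=np.zeros(d.shape,bool); pl[265:345,315:402]=1
yl=pl&(hsv[...,0]>12)&(hsv[...,0]<30)&(hsv[...,1]>110);print("nut",rect(P[yl][:,:2]),np.median(Z[yl]))
t=pl&(abs(Z-.046)<.004);print("top",rect(P[t][:,:2]))
print("floor z", [ (v,P[315,v].round(3).tolist()) for v in range(326,404,4)])
```

```text
blue (array([470.1, 310.6]), array([ 22.1, 136.4]), 0.61) 0.08384335335356181 1554
base (array([471. , 310.5]), array([128.3,  65.2]), 88.49) 0.00977779158387522
rod (array([475.1, 424.1]), array([77.2,  6.9]), 88.2) 0.07659386562977738 540
[2.789727e-02 9.996108e-01 4.749457e+02 4.246206e+02] 88.40139
nut (array([532.1,  63.6]), array([26.4, 14.9]), 87.73) 0.03476641746758127
top (array([516.1,  83.8]), array([ 97.1, 110.9]), 88.28)
floor z [(326, [0.466, 0.092, 0.046]), (330, [0.472, 0.092, 0.046]), (334, [0.479, 0.067, 0.016]), (338, [0.485, 0.067, 0.015]), (342, [0.492, 0.067, 0.016]), (346, [0.496, 0.087, 0.041]), (350, [0.501, 0.092, 0.047]), (354, [0.507, 0.09, 0.046]), (358, [0.513, 0.091, 0.047]), (362, [0.519, 0.09, 0.045]), (366, [0.528, 0.076, 0.028]), (370, [0.534, 0.077, 0.029]), (374, [0.541, 0.073, 0.025]), (378, [0.542, 0.091, 0.047]), (382, [0.548, 0.09, 0.046]), (386, [0.554, 0.089, 0.045]), (390, [0.56, 0.089, 0.046]), (394, [0.566, 0.089, 0.046]), (398, [0.581, 0.065, 0.016]), (402, [0.587, 0.065, 0.016])]
```

```bash
python3 -c "
from h import *
plan([.471,.320,.055],88.3)"
```

```text
t 3.475 pos [0.4563 0.3023 0.2616] yaw 88.46 z axis [ 2.0e-04  1.7e-03 -1.0e+00] F [-0.8 -0.2  0.3] w 0.0853
travel [0.177 0.141 2.067] angular [ 0.    -0.003  0.005]
```

```bash
python3 -m jog '[{"jaw":1,"travel":[0.09,0.08,0.4],"angular":[0,0,0]},{"jaw":1,"travel":[0.09,0.06,0.4],"angular":[0,0,0]},{"jaw":1,"travel":[0,0,0.4],"angular":[0,0,0]},{"jaw":1,"travel":[0,0,0],"angular":[0,0,0]}]'; python3 -c "
from h import *
plan([.471,.320,.055],88.3)"
```

```text
time_s: 3.98
position: [0.4672, 0.3242, 0.1397]
tool_rot: [-2.243, -2.196, -0.004]
ft_force: [-0.4, -0.3, -0.3]
width: 0.0854
t 3.975 pos [0.4672 0.3242 0.1397] yaw 88.78 z axis [-2.0e-04  3.7e-03 -1.0e+00] F [-0.4 -0.3 -0.3] w 0.0854
travel [-0.044  0.04   0.846] angular [-0.001 -0.007  0.016]
```

```bash
python3 -m jog '[{"jaw":1,"travel":[-0.04,0.04,0.2],"angular":[0,-0.007,0.016]},{"jaw":1,"travel":[0,0,0.2],"angular":[0,0,0]},{"jaw":1,"travel":[0,0,0.2],"angular":[0,0,0]},{"jaw":1,"travel":[0,0,0.2],"angular":[0,0,0]},{"jaw":1,"travel":[0,0,0],"angular":[0,0,0]}]'
python3 - <<'E'
from h import *
plan([.471,.320,.055],88.3)
im,d=imaging.get_image("wrist"); cv2.imwrite("pics/w2.png",im)
E
```

```text
time_s: 4.6
position: [0.4723, 0.3277, 0.0687]
tool_rot: [2.245, 2.196, 0.022]
ft_force: [0.1, 0.4, 0.1]
width: 0.0853
t 4.6 pos [0.4723 0.3277 0.0687] yaw 88.73 z axis [ 0.0106  0.009  -0.9999] F [0.1 0.4 0.1] w 0.0853
travel [-0.079 -0.013  0.136] angular [ 0.02  -0.018  0.014]
```

View pics/w2.png

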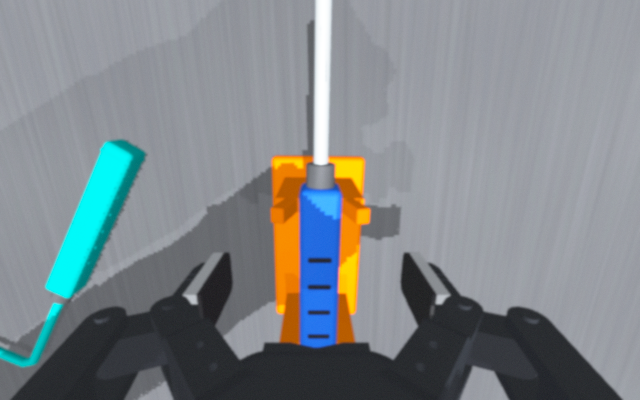

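The handle is centred between the jaws at column 320, and the jaws straddle the rest. I'll finish the descent and close.

```bash
python3 -m jog '[{"jaw":1,"travel":[-0.08,-0.01,0.08],"angular":[0.02,-0.018,0.014]},{"jaw":1,"travel":[0,0,0.06],"angular":[0,0,0]},{"jaw":1,"travel":[0,0,0],"angular":[0,0,0]}]'
python3 - <<'E'
from h import *
plan([.471,.320,.055],88.3)
E
```

```text
time_s: 5.03
position: [0.4738, 0.3217, 0.0587]
tool_rot: [2.253, 2.188, 0.011]
ft_force: [0.0, -0.8, 0.9]
width: 0.0858
t 5.025 pos [0.4738 0.3217 0.0587] yaw 88.31 z axis [ 0.0061  0.0041 -1.    ] F [ 0.  -0.8  0.9] w 0.0858
travel [-0.018 -0.027  0.037] angular [ 0.011 -0.008  0.   ]
```

```bash
python3 -m jog '[{"jaw":1,"travel":[-0.018,-0.027,0.037],"angular":[0.011,-0.008,0]},{"jaw":1,"travel":[0,0,0],"angular":[0,0,0]}]'
python3 - <<'E'
from h import *
plan([.471,.320,.055],88.3)
E
python3 -m jog '[{"jaw":0,"travel":[0,0,0],"angular":[0,0,0]},{"jaw":0,"travel":[0,0,0],"angular":[0,0,0]},{"jaw":0,"travel":[0,0,0],"angular":[0,0,0]},{"jaw":0,"travel":[0,0,0],"angular":[0,0,0]},{"jaw":0,"travel":[0,0,0],"angular":[0,0,0]},{"jaw":0,"travel":[0,0,0],"angular":[0,0,0]}]' 70
python3 - <<'E'
from h import *
plan([.471,.320,.055],88.3)
E
```

```text
time_s: 5.28
position: [0.471, 0.3198, 0.055]
tool_rot: [2.254, 2.188, -0.0]
ft_force: [0.2, 0.1, -0.1]
width: 0.0853
t 5.275 pos [0.471  0.3198 0.055 ] yaw 88.3 z axis [-1.e-04 -1.e-04 -1.e+00] F [ 0.2  0.1 -0.1] w 0.0853
travel [ 0.002  0.    -0.   ] angular [-0.  0. -0.]
time_s: 6.02
position: [0.4715, 0.32, 0.0554]
tool_rot: [2.254, 2.188, 0.002]
ft_force: [0.9, -0.0, 0.5]
width: 0.0186
t 6.025 pos [0.4715 0.32   0.0554] yaw 88.29 z axis [ 1.1e-03  5.0e-04 -1.0e+00] F [ 0.9 -0.   0.5] w 0.0186
travel [-0.001 -0.005  0.004] angular [ 0.002 -0.001 -0.   ]
```

```bash
python3 -m jog '[{"jaw":0,"travel":[0,0,-0.2],"angular":[0,0,0]},{"jaw":0,"travel":[0,0,-0.4],"angular":[0,0,0]},{"jaw":0,"travel":[0,0,-0.4],"angular":[0,0,0]},{"jaw":0,"travel":[0,0,-0.4],"angular":[0,0,0]},{"jaw":0,"travel":[0,0,-0.2],"angular":[0,0,0]},{"jaw":0,"travel":[0,0,0],"angular":[0,0,0]}]'
python3 - <<'E'
from h import *
plan([.471,.320,.205],88.3)
im,d=imaging.get_image("wrist"); K=cal("wrist"); cv2.imwrite("pics/w3.png",im); np.save("pics/w3.npy",d)
P=cloud(d,K); Z=P[...,2]; s=telemetry.sense()
T=R.from_rotvec(s["tool_rot"]).as_matrix(); Q=(P-s["position"])@T*1000
v,u=np.mgrid[:400,:640]
hsv=cv2.cvtColor(im,cv2.COLOR_BGR2HSV)
rod=(u>290)&(u<350)&(v<350)&(Z>.15)&(hsv[...,1]<60); print(rod.sum())
q=Q[rod]; print("rod tool-frame",q.min(0),q.max(0)); l=cv2.fitLine(q.astype(np.float32),cv2.DIST_HUBER,0,.01,.01).ravel(); print(l)
bl=(u>270)&(u<370)&(v<350)&(Z>.15)&(hsv[...,0]>100)&(hsv[...,0]<125)&(hsv[...,1]>120); q=Q[bl];print("blue",q.min(0),q.max(0))
im,d=imaging.get_image("scene"); cv2.imwrite("pics/s3.png",cv2.resize(im[60:300,250:490],None,fx=2.5,fy=2.5))
E
```

```text
time_s: 6.78
position: [0.4691, 0.3188, 0.2168]
tool_rot: [-2.253, -2.187, 0.011]
ft_force: [-0.3, 0.2, -2.1]
width: 0.019
t 6.775 pos [0.4691 0.3188 0.2168] yaw 88.31 z axis [-0.0062 -0.0037 -1.    ] F [-0.3  0.2 -2.1] w 0.019
travel [0.013 0.019 0.117] angular [-0.012  0.007  0.   ]
4924
rod tool-frame [ -32.75134162  -12.9699008  -142.81431638] [115.13940521  16.36731004  -2.99530072]
[  0.9857971   -0.08337947   0.14578053  75.82588      1.171384
 -23.827015  ]
blue [ -33.40867697  -10.78246193 -142.81431638] [ 76.57391004  10.48796364 -13.03969955]
```

View pics/w3.png

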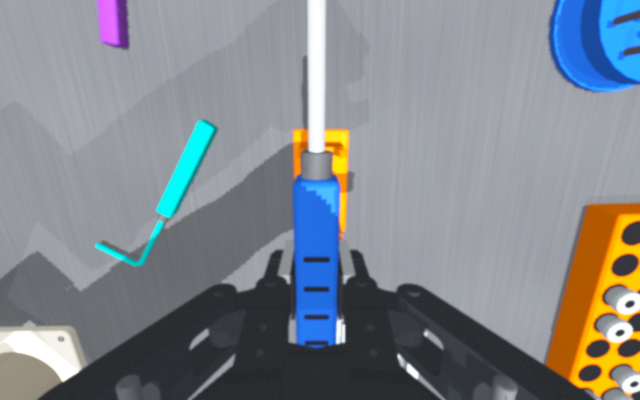

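View pics/s3.png

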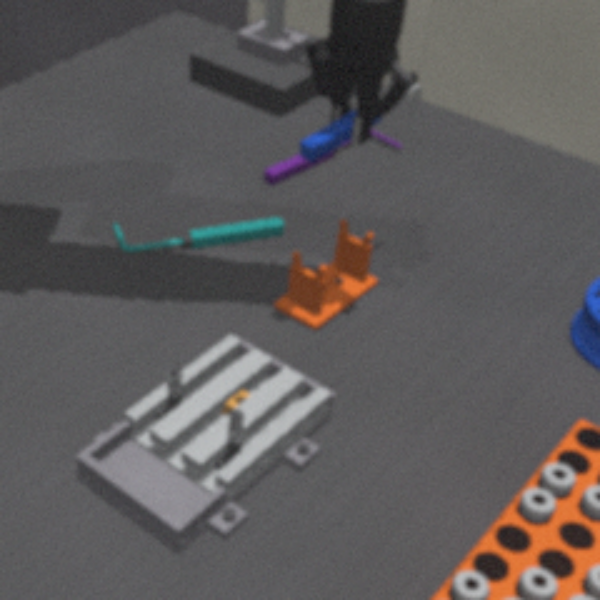

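Run:
```python
from h import *
im=cv2.imread("pics/w3.png"); d=np.load("pics/w3.npy"); K=cal("wrist"); P=cloud(d,K); s=telemetry.sense()
T=R.from_rotvec(s["tool_rot"]).as_matrix(); Q=(P-s["position"])@T*1000
for v in [10,40,70,100,130,145,160,175,185,195,210,240,270]:
    print(v,[Q[v,u].round(0).tolist() for u in (308,316,324)], im[v,316].tolist())
```

```text
10 [[112.0, -3.0, -20.0], [112.0, -0.0, -21.0], [112.0, 3.0, -20.0]] [255, 255, 255]
40 [[102.0, -3.0, -21.0], [102.0, -0.0, -22.0], [102.0, 3.0, -21.0]] [255, 255, 255]
70 [[92.0, -3.0, -19.0], [91.0, -0.0, -23.0], [77.0, -0.0, -143.0]] [255, 255, 255]
100 [[81.0, -3.0, -19.0], [81.0, -0.0, -22.0], [81.0, 3.0, -20.0]] [255, 255, 255]
130 [[55.0, -9.0, 208.0], [69.0, -0.0, -22.0], [69.0, 3.0, -19.0]] [255, 255, 255]
145 [[42.0, -8.0, 164.0], [63.0, -0.0, -21.0], [63.0, 3.0, -21.0]] [255, 255, 255]
160 [[57.0, -3.0, -25.0], [57.0, -0.0, -25.0], [57.0, 3.0, -25.0]] [175, 166, 164]
175 [[51.0, -3.0, -24.0], [51.0, -0.0, -24.0], [51.0, 3.0, -26.0]] [168, 162, 157]
185 [[48.0, -3.0, -28.0], [48.0, -0.0, -29.0], [48.0, 3.0, -29.0]] [255, 159, 48]
195 [[44.0, -3.0, -29.0], [44.0, -0.0, -28.0], [44.0, 3.0, -30.0]] [245, 127, 43]
210 [[37.0, -3.0, -29.0], [37.0, -0.0, -28.0], [37.0, 3.0, -29.0]] [227, 110, 36]
240 [[24.0, -3.0, -30.0], [24.0, 0.0, -29.0], [23.0, 3.0, -29.0]] [228, 108, 36]
270 [[10.0, -4.0, -30.0], [9.0, 0.0, -29.0], [9.0, 4.0, -29.0]] [228, 110, 35]
```

```bash
python3 -c "
from h import *
plan([.5295,-.043,.200],88.2)"
```

```text
t 6.875 pos [0.4681 0.3181 0.2145] yaw 88.32 z axis [-0.0096 -0.0061 -0.9999] F [-0.4 -0.6 -1.1] w 0.0187
travel [-3.59   0.721  0.161] angular [-0.018  0.012  0.004]
```

```bash
python3 -m jog '[{"jaw":0,"travel":[-0.25,0.05,0],"angular":[-0.018,0.012,0.004]},{"jaw":0,"travel":[-0.5,0.1,0],"angular":[0,0,0]},{"jaw":0,"travel":[-0.5,0.1,0],"angular":[0,0,0]},{"jaw":0,"travel":[-0.5,0.1,0],"angular":[0,0,0]},{"jaw":0,"travel":[-0.5,0.1,0],"angular":[0,0,0]},{"jaw":0,"travel":[-0.5,0.1,0],"angular":[0,0,0]},{"jaw":0,"travel":[-0.5,0.1,0],"angular":[0,0,0]},{"jaw":0,"travel":[-0.25,0.05,0],"angular":[0,0,0]},{"jaw":0,"travel":[0,0,0],"angular":[0,0,0]}]'; python3 -c "
from h import *
plan([.5295,-.043,.200],88.2)"
```

```text
time_s: 8.0
position: [0.5202, -0.0452, 0.1965]
tool_rot: [-2.241, -2.178, 0.039]
ft_force: [0.2, -0.0, -0.7]
width: 0.0193
t 8.0 pos [ 0.5202 -0.0452  0.1965] yaw 88.37 z axis [-0.0295 -0.0052 -0.9996] F [ 0.2 -0.  -0.7] w 0.0193
travel [ 0.024  0.092 -0.038] angular [-0.056  0.012  0.006]
```

```bash
python3 -m jog '[{"jaw":0,"travel":[0.024,0.092,-0.038],"angular":[-0.056,0.012,0.006]},{"jaw":0,"travel":[0,0,0],"angular":[0,0,0]},{"jaw":0,"travel":[0,0,0],"angular":[0,0,0]}]'
python3 - <<'E'
from h import *
plan([.5295,-.043,.200],88.2)
im,d=imaging.get_image("wrist"); K=cal("wrist"); cv2.imwrite("pics/w4.png",im); np.save("pics/w4.npy",d)
import pickle; pickle.dump((K,telemetry.sense()),open("pics/w4.k","wb"))
E
```

```text
time_s: 8.38
position: [0.5287, -0.0404, 0.1982]
tool_rot: [-2.251, -2.187, 0.0]
ft_force: [-0.4, -0.2, -1.9]
width: 0.019
t 8.375 pos [ 0.5287 -0.0404  0.1982] yaw 88.34 z axis [-0.0021  0.002  -1.    ] F [-0.4 -0.2 -1.9] w 0.019
travel [-0.026  0.009 -0.019] angular [-0.004 -0.004  0.005]
```

View pics/w4.png

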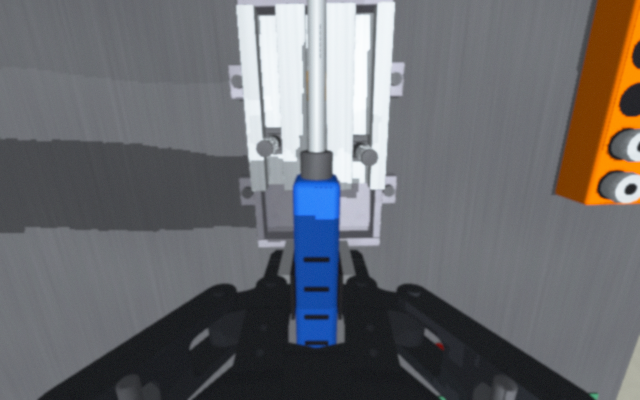

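The pick hangs straight over the middle slot, with the rod at column 317 hiding the nut. The plate spans columns 237–393, with T-bolts at (267,147) and (368,156). I'll measure the slot line from the depth.

Run:
```python
from h import *
import pickle
im=cv2.imread("pics/w4.png"); d=np.load("pics/w4.npy"); K,s=pickle.load(open("pics/w4.k","rb")); P=cloud(d,K); Z=P[...,2]
box=np.zeros(d.shape,bool); box[0:190,225:405]=1
t=box&(abs(Z-.046)<.005); pts=P[t][:,:2]; print("top",rect(pts),np.median(Z[t]))
# edges of top face per row
v,u=np.mgrid[:400,:640]
L=[];Rr=[]
for r in range(6,180,3):
    w=np.where(t[r])[0]
    if len(w)<10: continue
    L.append(P[r,w[0]]);Rr.append(P[r,w[-1]])
L=np.array(L);Rr=np.array(Rr);
for E in (L,Rr):
    k=np.abs(E[:,0]-np.median(E[:,0]))<.006; p=np.polyfit(E[k,1],E[k,0],1); print("edge x at y=0, yaw",p[1].round(4),90-np.degrees(np.arctan(p[0])).round(2),k.sum())
fl=box&(abs(Z-.016)<.004); 
for r in (20,60,100,130,180):
    w=np.where(t[r])[0]; br=np.where(np.diff(w)>1)[0]; print(r,"segs",[(P[r,a].round(4)[:2].tolist()) for i in br for a in (w[i],w[i+1])], P[r,w[0]].round(3)[:2],P[r,w[-1]].round(3)[:2])
tr=np.zeros(d.shape,bool); tr[185:240,265:292]=1; print("trough z",np.median(Z[tr]))
# trough/slot end step
print([(r,P[r,285].round(3).tolist()) for r in range(170,250,6)])
b=box&(Z>.07)&(Z<.1)&((u<290)|(u>340)); print("bolts",[P[b&(u<290)].mean(0).round(3),P[b&(u>340)].mean(0).round(3)])
# nut, anything yellow
hsv=cv2.cvtColor(im,cv2.COLOR_BGR2HSV); y=box&(hsv[...,0]>8)&(hsv[...,0]<32)&(hsv[...,1]>90); print("yellow",y.sum(),P[y].mean(0) if y.any() else 0)
```

```text
top (array([531.7,  44.3]), array([174.5, 140.7]), 89.27) 0.046251217900724895
edge x at y=0, yaw 0.4619 89.31 58
edge x at y=0, yaw 0.6006 89.18 58
20 segs [[0.4782, 0.1159], [0.4974, 0.1144], [0.5231, 0.1151], [0.5421, 0.1142], [0.5562, 0.1129], [0.558, 0.1128], [0.5678, 0.1126], [0.5869, 0.1127], [0.591, 0.112], [0.5926, 0.1118]] [0.464 0.115] [0.602 0.112]
60 segs [[0.4774, 0.0829], [0.4969, 0.0822], [0.522, 0.0814], [0.5423, 0.0809], [0.5672, 0.0801], [0.5866, 0.0796]] [0.463 0.083] [0.601 0.079]
100 segs [[0.4772, 0.0477], [0.4966, 0.0471], [0.5215, 0.0464], [0.5417, 0.0459], [0.5667, 0.0452], [0.5861, 0.0447]] [0.462 0.048] [0.601 0.044]
130 segs [[0.4771, 0.0197], [0.4967, 0.0191], [0.5214, 0.0184], [0.5412, 0.0179], [0.5658, 0.0172], [0.5857, 0.0166]] [0.462 0.02 ] [0.601 0.016]
180 segs [[0.4763, -0.0318], [0.4956, -0.0316], [0.5061, -0.0317], [0.5528, -0.0332], [0.5654, -0.0336], [0.5852, -0.0343]] [ 0.461 -0.03 ] [ 0.601 -0.035]
trough z 0.012533762508211253
[(170, [0.497, -0.021, 0.046]), (176, [0.497, -0.027, 0.046]), (182, [0.497, -0.034, 0.046]), (188, [0.496, -0.04, 0.047]), (194, [0.492, -0.056, 0.012]), (200, [0.491, -0.064, 0.011]), (206, [0.491, -0.071, 0.012]), (212, [0.49, -0.078, 0.013]), (218, [0.49, -0.086, 0.012]), (224, [0.489, -0.094, 0.012]), (230, [0.489, -0.102, 0.012]), (236, [0.491, -0.102, 0.029]), (242, [0.491, -0.107, 0.037]), (248, [0.514, -0.027, 0.213])]
bolts [array([0.487, 0.008, 0.09 ]), array([ 0.575, -0.002,  0.09 ])]
yellow 0 0
```

```bash
python3 -m jog '[{"jaw":0,"travel":[0,0,0],"angular":[0,0,-0.033]},{"jaw":0,"travel":[0,0,0],"angular":[0,0,0]}]'; python3 -c "
from h import *
plan([.5306,-.041,.130],89.3)"
```

```text
time_s: 8.68
position: [0.5288, -0.0394, 0.1985]
tool_rot: [-2.229, -2.21, -0.001]
ft_force: [-0.9, -0.4, -2.2]
width: 0.0193
t 8.675 pos [ 0.5288 -0.0394  0.1985] yaw 89.5 z axis [-0.0015  0.0021 -1.    ] F [-0.9 -0.4 -2.2] w 0.0193
travel [-0.017  0.019  0.685] angular [-0.003 -0.004  0.007]
```

```bash
python3 -m jog '[{"jaw":0,"travel":[-0.017,0.019,0.2],"angular":[0,-0.004,0.007]},{"jaw":0,"travel":[0,0,0.25],"angular":[0,0,0]},{"jaw":0,"travel":[0,0,0.2],"angular":[0,0,0]},{"jaw":0,"travel":[0,0,0],"angular":[0,0,0]}]'; python3 -c "
from h import *
plan([.5306,-.041,.112],89.3)"
```

```text
time_s: 9.18
position: [0.5316, -0.0408, 0.133]
tool_rot: [2.234, 2.208, 0.001]
ft_force: [-0.0, -0.0, -2.1]
width: 0.0192
t 9.175 pos [ 0.5316 -0.0408  0.133 ] yaw 89.33 z axis [ 1.3e-03 -3.0e-04 -1.0e+00] F [-0.  -0.  -2.1] w 0.0192
travel [-0.002 -0.011  0.21 ] angular [0.002 0.    0.001]
```

```bash
python3 -m jog '[{"jaw":0,"travel":[0,-0.01,0.2],"angular":[0,0,0]},{"jaw":0,"travel":[0,0,0.12],"angular":[0,0,0]},{"jaw":0,"travel":[0,0,0],"angular":[0,0,0]}]'
python3 - <<'E'
from h import *
plan([.5306,-.041,.062],89.3)
im,d=imaging.get_image("scene"); cv2.imwrite("pics/s5.png",cv2.resize(im[150:290,260:420],None,fx=4.2,fy=4.2,interpolation=cv2.INTER_CUBIC))
im,d=imaging.get_image("wrist"); cv2.imwrite("pics/w5.png",im)
E
```

```text
time_s: 9.55
position: [0.5329, -0.0409, 0.1031]
tool_rot: [2.231, 2.205, 0.006]
ft_force: [-0.5, 0.4, -1.9]
width: 0.0189
t 9.55 pos [ 0.5329 -0.0409  0.1031] yaw 89.34 z axis [ 6.1e-03 -6.0e-04 -1.0e+00] F [-0.5  0.4 -1.9] w 0.0189
travel [-0.001 -0.025  0.411] angular [0.012 0.001 0.001]
```

View pics/s5.png

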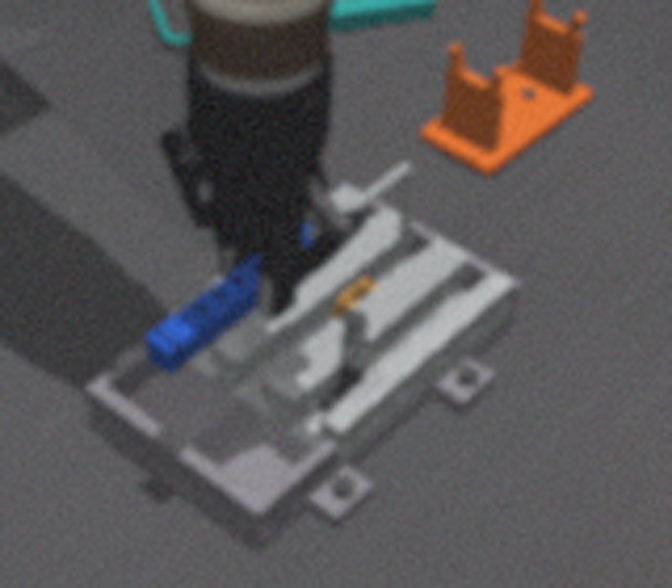

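View pics/w5.png

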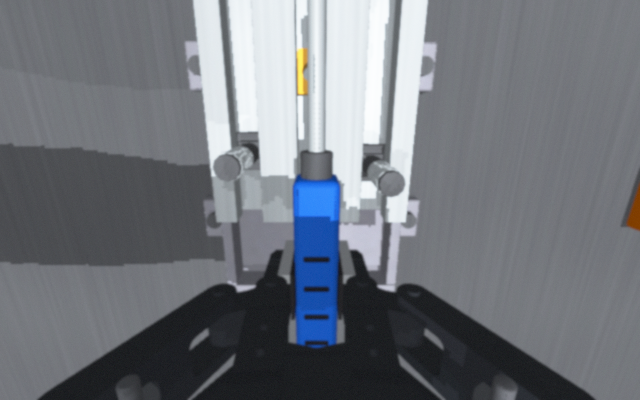

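Run:
```python
from h import *
s=telemetry.sense(); T=R.from_rotvec(s["tool_rot"]).as_matrix(); 
e=s["position"]+T@[.14,0,-.019]; t=s["position"]+T@[.14,0,.043]
K=cal("scene"); print(e.round(4),t.round(4)); print((proj([e,t,[.5323,.099,.046],[.532,.061,.036]],K)-[260,150])*4.2)
im,d=imaging.get_image("scene"); c=im[150:290,260:420]; c=cv2.resize(c[0:85,60:140],None,fx=7,fy=7,interpolation=cv2.INTER_CUBIC); cv2.imwrite("pics/s6.png",c)
plan([.5306,-.041,.062],89.3)
im,d=imaging.get_image("top"); cv2.imwrite("pics/t6.png",cv2.resize(im[140:215,270:370],None,fx=7,fy=7,interpolation=cv2.INTER_CUBIC))
print((proj([e,t],cal("top"))-[270,140])*7)
```

```text
[0.535  0.099  0.1228] [0.5355 0.099  0.0609]
[[409.96421284 158.67207297]
 [404.06076999 233.61168112]
 [398.67250795 248.36722197]
 [360.50939645 289.83335996]]
t 9.7 pos [ 0.5337 -0.041   0.1041] yaw 89.34 z axis [ 8.2e-03 -8.0e-04 -1.0e+00] F [ 0.4  0.3 -0.6] w 0.0189
travel [-0.    -0.034  0.42 ] angular [0.016 0.001 0.001]
[[193.18760804 194.74587425]
 [197.86289743 225.35485684]]
```

View pics/s6.png

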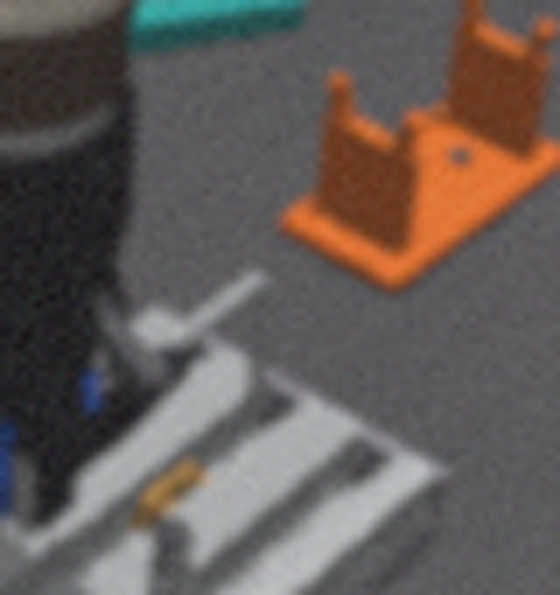

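View pics/t6.png

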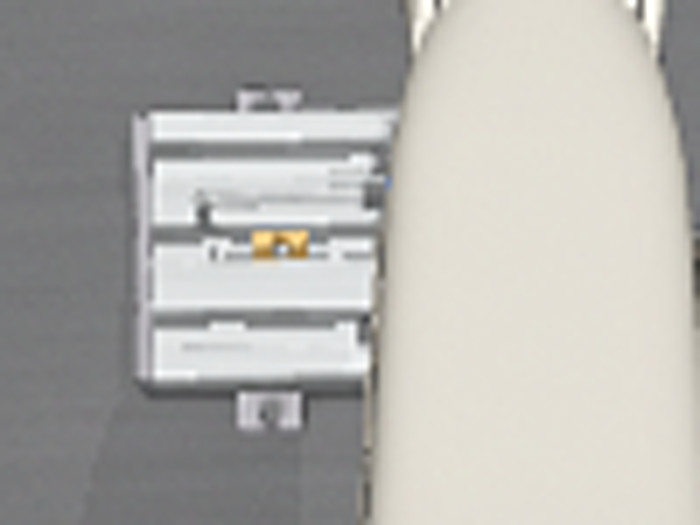

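```bash
python3 -m jog '[{"jaw":0,"travel":[0,-0.034,0],"angular":[0.016,0.001,0.001]},{"jaw":0,"travel":[0,0,0],"angular":[0,0,0]}]'; python3 -c "
from h import *
plan([.5306,-.041,.062],89.3)"
```

```text
time_s: 10.0
position: [0.5306, -0.041, 0.1051]
tool_rot: [2.234, 2.207, 0.001]
ft_force: [0.3, 0.2, -1.5]
width: 0.0191
t 10.0 pos [ 0.5306 -0.041   0.1051] yaw 89.31 z axis [ 1.e-03 -2.e-04 -1.e+00] F [ 0.3  0.2 -1.5] w 0.0191
travel [ 0.    -0.001  0.431] angular [0.002 0.    0.   ]
```

```bash
python3 -m jog '[{"jaw":0,"travel":[0,-0.004,0.12],"angular":[0,0,0]},{"jaw":0,"travel":[0,-0.005,0.12],"angular":[0.004,0,0]},{"jaw":0,"travel":[0,-0.005,0.1],"angular":[0.004,0,0]},{"jaw":0,"travel":[0,0,0],"angular":[0,0,0]}]'; python3 -c "
from h import *
plan([.5306,-.041,.062],89.3)"
```

```text
time_s: 10.5
position: [0.5284, -0.0409, 0.0679]
tool_rot: [-2.232, -2.205, 0.006]
ft_force: [-0.7, 0.9, -2.1]
width: 0.0185
t 10.5 pos [ 0.5284 -0.0409  0.0679] yaw 89.3 z axis [-5.1e-03 -1.0e-04 -1.0e+00] F [-0.7  0.9 -2.1] w 0.0185
travel [-0.     0.022  0.059] angular [-0.01  0.    0.  ]
```

```bash
python3 -m jog '[{"jaw":0,"travel":[0,0.022,0.055],"angular":[-0.01,0,0]},{"jaw":0,"travel":[0,0,0],"angular":[0,0,0]}]'
python3 - <<'E'
from h import *
plan([.5306,-.041,.062],89.3)
im,d=imaging.get_image("wrist"); cv2.imwrite("pics/w7.png",im)
im,d=imaging.get_image("top"); cv2.imwrite("pics/t7.png",cv2.resize(im[140:215,270:370],None,fx=7,fy=7,interpolation=cv2.INTER_CUBIC))
plan([.5306,-.041,.062],89.3)
E
```

```text
time_s: 10.75
position: [0.5309, -0.041, 0.0619]
tool_rot: [2.235, 2.208, 0.0]
ft_force: [1.2, 0.3, -1.5]
width: 0.0191
t 10.75 pos [ 0.5309 -0.041   0.0619] yaw 89.31 z axis [ 4.e-04 -1.e-04 -1.e+00] F [ 1.2  0.3 -1.5] w 0.0191
travel [-0.    -0.003 -0.001] angular [0.001 0.    0.   ]
t 10.85 pos [ 0.5313 -0.041   0.0625] yaw 89.3 z axis [ 1.5e-03 -2.0e-04 -1.0e+00] F [-0.2 -0.5 -0.8] w 0.0188
travel [ 0.    -0.007  0.005] angular [0.003 0.    0.   ]
```

View pics/w7.png

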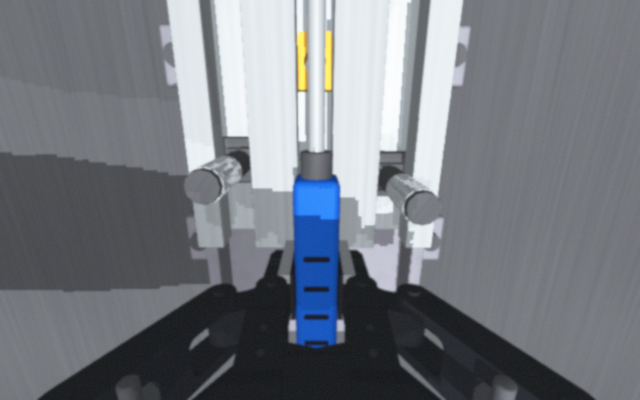

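View pics/t7.png

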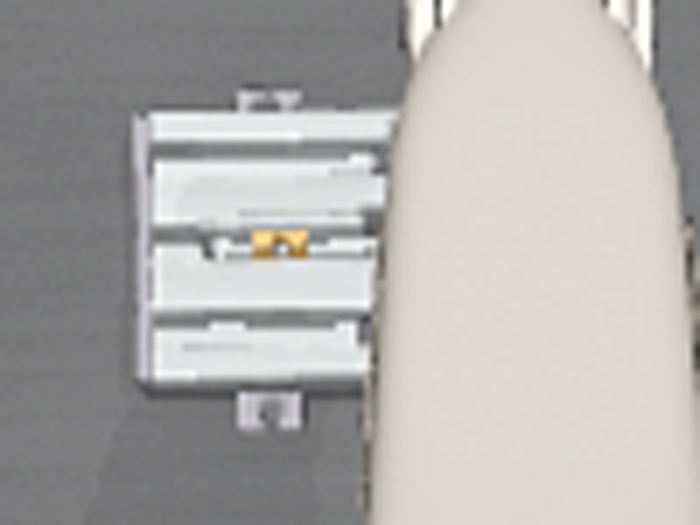

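The hook leg is in the middle slot behind the nut (top crop 210,240), and the wrist force is only the pick's weight. I'll start the drag.

```bash
python3 -m jog '[{"jaw":0,"travel":[-0.08,-0.006,0.003],"angular":[0.003,0,0]},{"jaw":0,"travel":[-0.12,0,0],"angular":[0,0,0]},{"jaw":0,"travel":[-0.12,0,0],"angular":[0,0,0]},{"jaw":0,"travel":[-0.12,0,0],"angular":[0,0,0]},{"jaw":0,"travel":[0,0,0],"angular":[0,0,0]}]'
python3 - <<'E'
from h import *
plan([.5287,-.1945,.062],89.3)
E
```

```text
time_s: 11.48
position: [0.5308, -0.0891, 0.0632]
tool_rot: [2.235, 2.205, 0.001]
ft_force: [0.6, 0.8, -1.9]
width: 0.0188
t 11.475 pos [ 0.5308 -0.0891  0.0632] yaw 89.23 z axis [ 1.9e-03 -8.0e-04 -1.0e+00] F [ 0.6  0.8 -1.9] w 0.0188
travel [-1.054 -0.007  0.013] angular [ 0.004  0.002 -0.002]
```

```bash
python3 -m jog '[{"jaw":0,"travel":[-0.12,-0.007,0.013],"angular":[0.004,0.002,0]},{"jaw":0,"travel":[-0.12,0,0],"angular":[0,0,0]},{"jaw":0,"travel":[-0.12,0,0],"angular":[0,0,0]},{"jaw":0,"travel":[-0.12,0,0],"angular":[0,0,0]},{"jaw":0,"travel":[0,0,0],"angular":[0,0,0]}]'
python3 - <<'E'
from h import *
plan([.5287,-.1945,.062],89.3)
im,d=imaging.get_image("wrist"); cv2.imwrite("pics/w8.png",im)
E
```

```text
time_s: 12.1
position: [0.5294, -0.1405, 0.0617]
tool_rot: [-2.236, -2.206, -0.001]
ft_force: [-0.5, 0.6, -1.9]
width: 0.0192
t 12.1 pos [ 0.5294 -0.1405  0.0617] yaw 89.21 z axis [-2.e-04  8.e-04 -1.e+00] F [-0.5  0.6 -1.9] w 0.0192
travel [-0.54   0.    -0.003] angular [-0.    -0.001 -0.003]
```

View pics/w8.png

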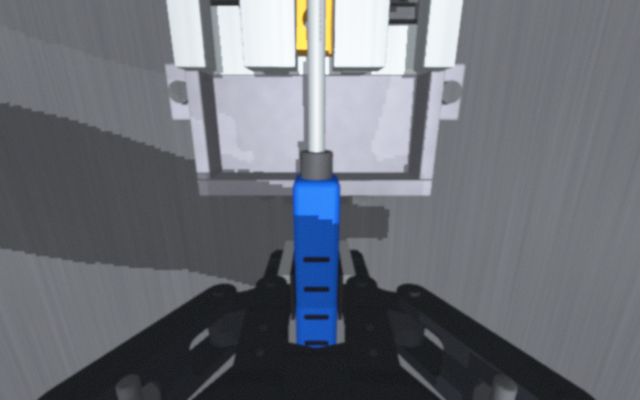

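The nut is moving with the hook; its front edge is at (315,52), near the slot end. I'll continue.

```bash
python3 -m jog '[{"jaw":0,"travel":[-0.12,0,0],"angular":[0,0,0]},{"jaw":0,"travel":[-0.12,0,0],"angular":[0,0,0]},{"jaw":0,"travel":[-0.12,0,0],"angular":[0,0,0]},{"jaw":0,"travel":[-0.1,0,0],"angular":[0,0,0]},{"jaw":0,"travel":[0,0,0],"angular":[0,0,0]},{"jaw":0,"travel":[0,0,0],"angular":[0,0,0]}]'
python3 - <<'E'
from h import *
plan([.5287,-.1945,.062],89.3)
im,d=imaging.get_image("wrist"); cv2.imwrite("pics/w9.png",im)
hsv=cv2.cvtColor(im,cv2.COLOR_BGR2HSV);P=cloud(d,cal("wrist")); y=(hsv[...,0]>8)&(hsv[...,0]<32)&(hsv[...,1]>110)
y[:, :200]=0;y[:,440:]=0;q=P[y];print(rect(q[:,:2]),np.percentile(q[:,2],[5,50,95]))
E
```

```text
time_s: 12.9
position: [0.5286, -0.1892, 0.0615]
tool_rot: [-2.235, -2.206, -0.0]
ft_force: [0.1, 1.0, -1.0]
width: 0.0187
t 12.9 pos [ 0.5286 -0.1892  0.0615] yaw 89.26 z axis [-7.e-04  1.e-03 -1.e+00] F [ 0.1  1.  -1. ] w 0.0187
travel [-0.053  0.002 -0.005] angular [-0.001 -0.002 -0.001]
(array([525.3, -81. ]), array([61.2, 26.9]), 80.64) [0.02065692 0.02284364 0.03301427]
```

View pics/w9.png

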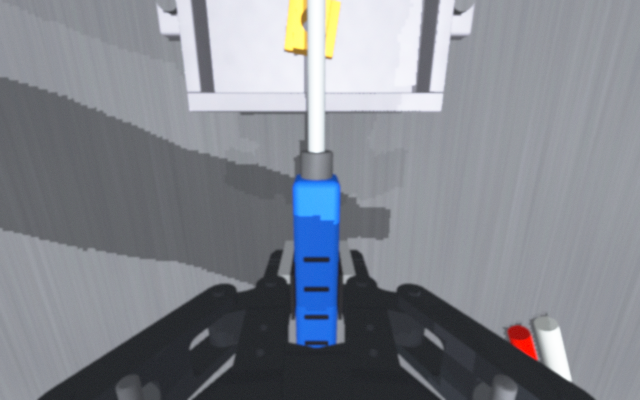

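The nut has dropped into the trough, with its neck top at 0.033 and base top at 0.022 m. I'll pull a few mm more, back the hook off, and lift.

```bash
python3 -m jog '[{"jaw":0,"travel":[-0.06,0,0],"angular":[0,0,0]},{"jaw":0,"travel":[0,0,0],"angular":[0,0,0]},{"jaw":0,"travel":[0.04,0,0],"angular":[0,0,0]},{"jaw":0,"travel":[0,0,0],"angular":[0,0,0]},{"jaw":0,"travel":[0,0,-0.12],"angular":[0,0,0]},{"jaw":0,"travel":[0,0,-0.12],"angular":[0,0,0]},{"jaw":0,"travel":[0,0,-0.12],"angular":[0,0,0]},{"jaw":0,"travel":[0,0,-0.3],"angular":[0,0,0]},{"jaw":0,"travel":[0,0,-0.4],"angular":[0,0,0]},{"jaw":0,"travel":[0,0,-0.2],"angular":[0,0,0]}]'
python3 - <<'E'
from h import *
import pickle
plan([.471,.320,.19],88.3)
im,d=imaging.get_image("wrist"); cv2.imwrite("pics/w10.png",im)
hsv=cv2.cvtColor(im,cv2.COLOR_BGR2HSV);P=cloud(d,cal("wrist")); y=(hsv[...,0]>8)&(hsv[...,0]<32)&(hsv[...,1]>110)
y[:, :200]=0;y[:,440:]=0;q=P[y];print(y.sum(),rect(q[:,:2]),np.percentile(q[:,2],[5,50,95]))
im,d=imaging.get_image("scene"); cv2.imwrite("pics/s10.png",cv2.resize(im[150:290,260:420],None,fx=4.2,fy=4.2,interpolation=cv2.INTER_CUBIC))
E
```

```text
time_s: 14.2
position: [0.5282, -0.1903, 0.1942]
tool_rot: [-2.233, -2.208, 0.0]
ft_force: [0.4, -0.4, -2.1]
width: 0.019
t 14.2 pos [ 0.5282 -0.1903  0.1942] yaw 89.36 z axis [-0.0012  0.0011 -1.    ] F [ 0.4 -0.4 -2.1] w 0.019
travel [ 5.096 -0.629  0.048] angular [-0.002 -0.002  0.035]
342 (array([ 538.3, -225.7]), array([ 30.4, 336.8]), 3.74) [0.0234107  0.03237842 0.23477266]
```

View pics/w10.png

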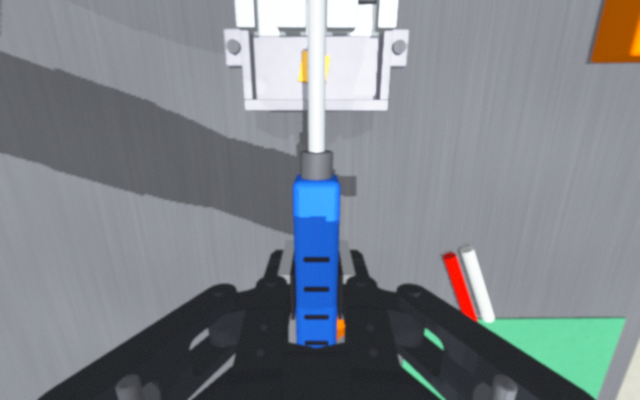

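View pics/s10.png

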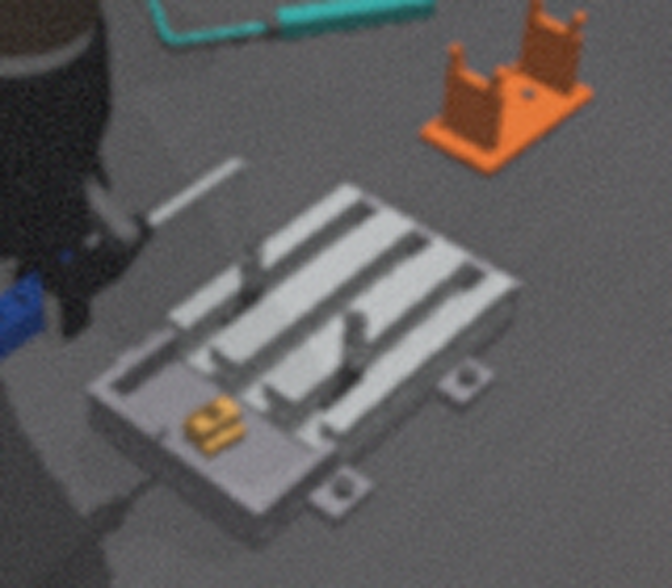

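The nut lies flat in the trough at (215,425) in the crop, clear of the slot ends, and both T-bolts are standing. I'll carry the pick back.

```bash
python3 -m jog '[{"jaw":0,"travel":[0.3,-0.03,-0.05],"angular":[0,0,0.035]},{"jaw":0,"travel":[0.55,-0.06,0],"angular":[0,0,0]},{"jaw":0,"travel":[0.55,-0.07,0],"angular":[0,0,0]},{"jaw":0,"travel":[0.55,-0.07,0],"angular":[0,0,0]},{"jaw":0,"travel":[0.55,-0.07,0],"angular":[0,0,0]},{"jaw":0,"travel":[0.55,-0.07,0],"angular":[0,0,0]},{"jaw":0,"travel":[0.55,-0.07,0],"angular":[0,0,0]},{"jaw":0,"travel":[0.55,-0.07,0],"angular":[0,0,0]},{"jaw":0,"travel":[0.5,-0.06,0],"angular":[0,0,0]},{"jaw":0,"travel":[0,0,0],"angular":[0,0,0]}]'
python3 - <<'E'
from h import *
plan([.471,.320,.17],88.3)
E
```

```text
time_s: 15.55
position: [0.482, 0.2882, 0.1917]
tool_rot: [-2.258, -2.181, 0.009]
ft_force: [-0.1, -0.8, -2.2]
width: 0.0187
t 15.55 pos [0.482  0.2882 0.1917] yaw 88.02 z axis [-0.0057 -0.0024 -1.    ] F [-0.1 -0.8 -2.2] w 0.0187
travel [ 0.314 -0.12   0.217] angular [-0.011  0.005 -0.009]
```

```bash
python3 -m jog '[{"jaw":0,"travel":[0.3,-0.12,0],"angular":[-0.011,0.005,-0.009]},{"jaw":0,"travel":[0,0,0],"angular":[0,0,0]},{"jaw":0,"travel":[0,0,0.2],"angular":[0,0,0]},{"jaw":0,"travel":[0,0,0.3],"angular":[0,0,0]},{"jaw":0,"travel":[0,0,0.25],"angular":[0,0,0]},{"jaw":0,"travel":[0,0,0],"angular":[0,0,0]}]'
python3 - <<'E'
from h import *
plan([.4715,.320,.0555],88.3)
im,d=imaging.get_image("wrist"); cv2.imwrite("pics/w11.png",im)
E
```

```text
time_s: 16.3
position: [0.4704, 0.3112, 0.1118]
tool_rot: [2.258, 2.18, -0.012]
ft_force: [-0.3, -0.6, -1.8]
width: 0.0189
t 16.3 pos [0.4704 0.3112 0.1118] yaw 87.98 z axis [-0.0037 -0.0074 -1.    ] F [-0.3 -0.6 -1.8] w 0.0189
travel [0.092 0.01  0.562] angular [-0.007  0.014 -0.011]
```

View pics/w11.png

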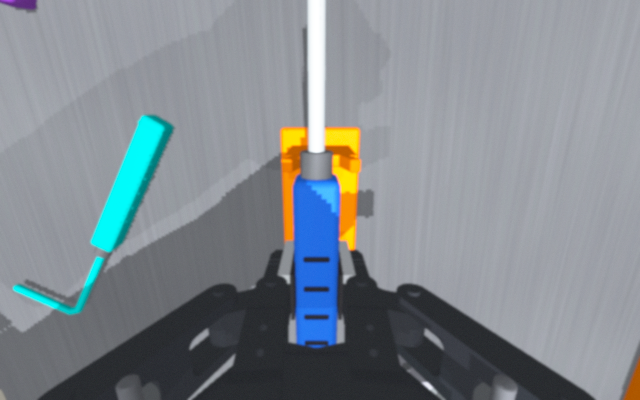

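The handle hangs over the rest, in line with the saddles. I'll correct the last few mm, then lower.

```bash
python3 -m jog '[{"jaw":0,"travel":[0.092,0.01,0],"angular":[-0.007,0.014,-0.011]},{"jaw":0,"travel":[0,0,0.15],"angular":[0,0,0]},{"jaw":0,"travel":[0,0,0.1],"angular":[0,0,0]},{"jaw":0,"travel":[0,0,0],"angular":[0,0,0]}]'
python3 - <<'E'
from h import *
plan([.4715,.320,.0555],88.3)
E
```

```text
time_s: 16.85
position: [0.475, 0.322, 0.0895]
tool_rot: [2.253, 2.186, 0.013]
ft_force: [0.3, -0.6, -1.4]
width: 0.0196
t 16.85 pos [0.475  0.322  0.0895] yaw 88.26 z axis [ 0.0073  0.0044 -1.    ] F [ 0.3 -0.6 -1.4] w 0.0196
travel [-0.023 -0.037  0.34 ] angular [ 0.014 -0.009 -0.001]
```

```bash
python3 -m jog '[{"jaw":0,"travel":[-0.023,-0.037,0],"angular":[0.014,-0.009,0]},{"jaw":0,"travel":[0,0,0.12],"angular":[0,0,0]},{"jaw":0,"travel":[0,0,0.12],"angular":[0,0,0]},{"jaw":0,"travel":[0,0,0],"angular":[0,0,0]}]'
python3 - <<'E'
from h import *
plan([.4715,.320,.0555],88.3)
E
```

```text
time_s: 17.35
position: [0.4707, 0.3197, 0.0638]
tool_rot: [-2.254, -2.188, 0.002]
ft_force: [0.1, 0.5, -1.6]
width: 0.0191
t 17.35 pos [0.4707 0.3197 0.0638] yaw 88.28 z axis [-9.e-04 -5.e-04 -1.e+00] F [ 0.1  0.5 -1.6] w 0.0191
travel [0.003 0.008 0.083] angular [-0.002  0.001 -0.001]
```

```bash
python3 -m jog '[{"jaw":0,"travel":[0.003,0.008,0.045],"angular":[0,0,0]},{"jaw":0,"travel":[0,0,0.035],"angular":[0,0,0]},{"jaw":0,"travel":[0,0,0],"angular":[0,0,0]}]'
python3 - <<'E'
from h import *
plan([.4715,.320,.0555],88.3)
E
```

```text
time_s: 17.73
position: [0.472, 0.3203, 0.0555]
tool_rot: [-2.255, -2.188, 0.0]
ft_force: [-0.3, 0.5, -1.2]
width: 0.019
t 17.725 pos [0.472  0.3203 0.0555] yaw 88.28 z axis [-2.e-04 -0.e+00 -1.e+00] F [-0.3  0.5 -1.2] w 0.019
travel [-0.003 -0.005  0.   ] angular [-0.     0.    -0.001]
```

```bash
python3 -m jog '[{"jaw":0,"travel":[0,-0.005,0.008],"angular":[0,0,0]},{"jaw":0.5,"travel":[0,0,0],"angular":[0,0,0]},{"jaw":1,"travel":[0,0,0],"angular":[0,0,0]},{"jaw":1,"travel":[0,0,0],"angular":[0,0,0]},{"jaw":1,"travel":[0,0,0],"angular":[0,0,0]},{"jaw":1,"travel":[0,0,0],"angular":[0,0,0]},{"jaw":1,"travel":[0,0,0],"angular":[0,0,0]}]'
python3 - <<'E'
from h import *
plan([.4715,.320,.25],88.3)
E
```

```text
time_s: 18.6
position: [0.4724, 0.3208, 0.056]
tool_rot: [2.254, 2.187, 0.004]
ft_force: [-0.5, -0.3, -0.5]
width: 0.0854
t 18.6 pos [0.4724 0.3208 0.056 ] yaw 88.28 z axis [ 0.0022  0.0014 -1.    ] F [-0.5 -0.3 -0.5] w 0.0854
travel [-0.006 -0.005 -1.94 ] angular [ 0.004 -0.003 -0.001]
```

```bash
python3 -m jog '[{"jaw":1,"travel":[0,0,-0.2],"angular":[0,0,0]},{"jaw":1,"travel":[0,0,-0.4],"angular":[0,0,0]},{"jaw":1,"travel":[0,0,-0.4],"angular":[0,0,0]},{"jaw":1,"travel":[0,0,-0.5],"angular":[0,0,0]},{"jaw":1,"travel":[0,0,-0.4],"angular":[0,0,0]},{"jaw":1,"travel":[0,0,0],"angular":[0,0,0]},{"jaw":1,"travel":[0,0,0],"angular":[0,0,0]}]'
python3 - <<'E'
from h import *
plan([.45,.30,.26],88)
im,d=imaging.get_image("wrist"); K=cal("wrist"); cv2.imwrite("pics/w12.png",im)
P=cloud(d,K);hsv=cv2.cvtColor(im,cv2.COLOR_BGR2HSV); Z=P[...,2]
box=np.zeros(d.shape,bool); box[10:240,280:375]=1
bl=box&(hsv[...,0]>100)&(hsv[...,0]<125)&(hsv[...,1]>120)&(Z>.076); print("blue",rect(P[bl][:,:2]),np.median(Z[bl]))
b=box&(hsv[...,0]<22)&(hsv[...,1]>130)&(Z<.02)&(Z>.003);print("base",rect(P[b][:,:2]))
im,d=imaging.get_image("top"); cv2.imwrite("pics/t12.png",cv2.resize(im[120:290,160:390],None,fx=3.4,fy=3.4)); P=cloud(d,cal("top"));hsv=cv2.cvtColor(im,cv2.COLOR_BGR2HSV)
box=np.zeros(d.shape,bool); box[140:210,280:370]=1
y=box&(hsv[...,0]>12)&(hsv[...,0]<35)&(hsv[...,1]>90);print("nut",rect(P[y][:,:2]),P[y].mean(0).round(4),np.percentile(P[y][:,2],[5,95]))
im,d=imaging.get_image("scene"); cv2.imwrite("pics/s12.png",cv2.resize(im[100:290,270:450],None,fx=3.1,fy=3.1,interpolation=cv2.INTER_CUBIC))
P=cloud(d,cal("scene"));hsv=cv2.cvtColor(im,cv2.COLOR_BGR2HSV);box[:]=0;box[190:280,270:390]=1
y=box&(hsv[...,0]>12)&(hsv[...,0]<35)&(hsv[...,1]>90);print("nut scene",rect(P[y][:,:2]),P[y].mean(0).round(4))
for n in ("tnut","trough"): print(n,[(r["point"],r["conf"],atz(r["point"],.012,cal("scene")).round(3)) for r in tip_of(n,"scene")][:2])
E
```

```text
time_s: 19.48
position: [0.471, 0.3199, 0.2497]
tool_rot: [-2.254, -2.188, 0.003]
ft_force: [-0.9, 0.3, 0.3]
width: 0.0855
t 19.475 pos [0.471  0.3199 0.2497] yaw 88.27 z axis [-0.0013 -0.001  -1.    ] F [-0.9  0.3  0.3] w 0.0855
travel [-0.205 -0.204 -0.102] angular [-0.003  0.002  0.009]
blue (array([472.3, 324.8]), array([143.6,  18.7]), 88.26) 0.08416680405059432
base (array([473.8, 309.5]), array([128.3,  66.1]), 88.32)
nut (array([523.7, -74.2]), array([25.9, 24.8]), 87.91) [ 0.5231 -0.0746  0.0285] [0.01912235 0.03748046]
nut scene (array([ 752.4, -298.4]), array([ 32.6, 690.2]), 45.0) [ 0.5393 -0.0847  0.038 ]
tnut [([308.5, 256.6], 0.59, array([ 0.533, -0.087,  0.012])), ([341.3, 242.8], 0.28, array([0.564, 0.004, 0.012]))]
trough [([310.8, 254.6], 0.71, array([ 0.533, -0.078,  0.012])), ([321.5, 248.9], 0.43, array([ 0.54 , -0.046,  0.012]))]
```

View pics/w12.png

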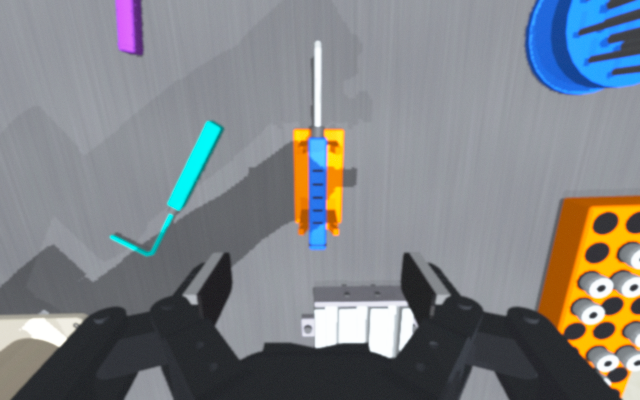

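View pics/s12.png

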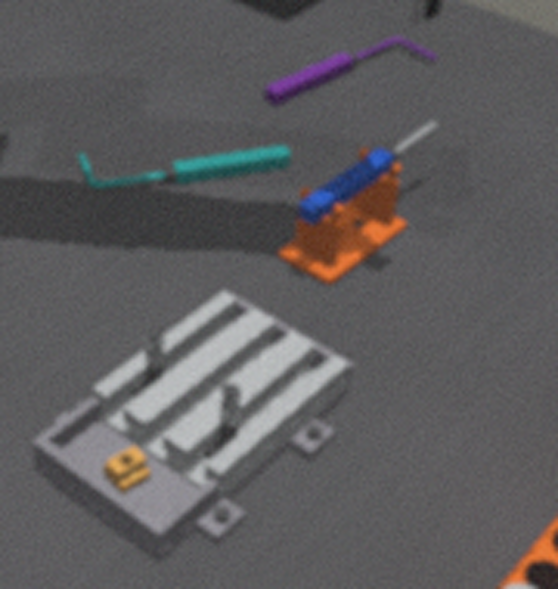

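View pics/t12.png

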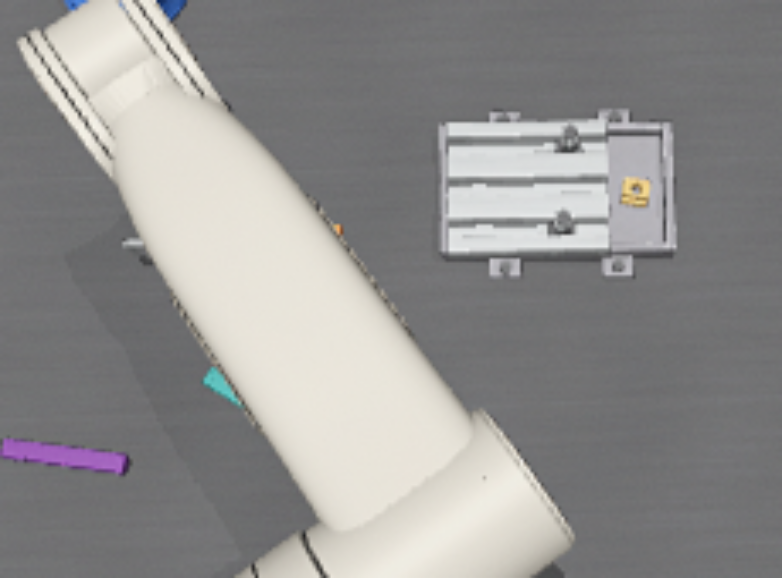

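The nut is flat in the trough at about plate x -80, and the pick is level in the rest with its top face at 0.084 m. Both bolts are unmoved and the gripper is clear. Handing in.

```bash
python3 -c "
from station import arm,telemetry
print(arm.close_job()); print(telemetry.sense()['time_s'])"
```

```text
the job is handed in; nothing more can be done
None
the job is handed in; nothing more can be done
```

I took the blue pick from its rest and lowered the hook behind the nut in the middle slot. I dragged the nut out into the trough, laid the pick back in its rest, and handed the job in at about 20 s of the 58 s. `close_job` gives no verdict, so what follows is from my own last checks.

- **Nut:** it lies flat in the trough. The top camera puts its middle at about plate x -80 mm, some 30 mm beyond the slot ends.
- **Pick:** it is level in the rest, with the handle's top face at 84 mm as expected. Its axis is at 88.26° against 88.32° for the rest.
- **T-bolts and gripper:** both T-bolts stand where they were in the pictures. The gripper is open and about 19 cm above the rest. The wrist force never read above a few newtons.
- **Not re-measured:** I did not check the face mill and collet again at the end, but the arm never went near them.

**Disagreements:**
- The wrist camera's colour outline of the handle came out 144 mm long (true length 130 mm) and centred about 15 mm off the rest's centre along y. I took this as stray pixels, because the scene view and the release pose both showed the pick in its original place.
- In the scene view, the nut's colour outline was corrupted by stray pixels and I ignored it. The network put the nut at y about -87 mm against -75 mm from the top camera. Either value is within the limits.

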